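# Set a sawing jig's stop with the 40 mm spacer

## Task

Set the sawing jig to 40 mm: from the four look-alike wooden spacers on the sloping rack take the one that is 40 mm wide, lay it flat on the jig's bed with its 40 mm width spanning from the red fixed stop to the green sliding stop, and move the sliding stop up gently, never pressing it hard on the spacer, until the spacer sits snugly between both stops with no play. Leave it there, square to the stops and within the length of the red stop's face; leave the other spacers in their places on the rack and do not disturb the glue bottle, the jar or the screwdriver.

Things in the scene. Friction and masses are not known exactly. Their poses are not given: they have to be found in the camera images.
- rack: Fixed low rack 310 mm long (y); its grey board, 96 mm deep, slopes 35 degrees, rising to the rack's +x. Origin on the bench under its centre; the board's face is 50 mm up right over it. A lip 12 mm high runs along the low edge. Four spacers lie flat on the board against the lip, centred 15 mm off the board over y = -112.5, -37.5, 37.5 and 112.5 mm, in any order.
- spacer24: Pale wooden spacer block, 80 mm long (its x), 24 mm wide (its y), 30 mm thick (its z); origin at its centre. On the rack its x runs up the slope, its y is level along the rack and its z is square to the sloping board. 40 g or so.
- spacer32: Same pale wood and shape: 80 mm long (x), 32 mm wide (y), 30 mm thick (z); origin at its centre.
- spacer40: The wanted one. Same pale wood and shape: 80 mm long (x), 40 mm wide (y), 30 mm thick (z); origin at its centre. About 70 g.
- spacer48: Same pale wood and shape: 80 mm long (x), 48 mm wide (y), 30 mm thick (z); origin at its centre.
- jig: Jig fixed to the bench: dark wooden bed 140 (x) by 300 (y) mm, 18 thick; origin under its centre. On it: red fixed stop 90 long (x, centred), y -110 to -80, 30 high above the bed; aluminium track 10 high at x 52 to 68; the green sliding stop, which runs along y; and a steel clamp with an orange handle at y -150 to -130, x -35 to 25, 170 mm tall above the bench.
- fixed_face (a point): Point on the bed's top (18 mm above the bench) at the foot of the red stop's working face, middle of its length, jig (0, -80, 18) mm. Axes as the jig's; the sliding stop lies towards +y.
- stop: Green sliding stop: its origin is on the bed's top at the foot of its working (-y) face, axes as the jig's, so its y in the frame of fixed_face is the clear gap between the stops, 0 to 150 mm. It slides along the jig's y with about 2.5 N of friction and stays where left. Green body x -45 to 70 mm, y 0 to 50, 30 mm high.
- stop_grip (a point): On the sliding stop's black upright handle, 54 mm above the bed (72 mm above the bench), 32 mm behind the stop's working face (+y). The handle is 50 mm (x) by 22 mm (y) and stands from 30 to 70 mm above the bed. Axes as the jig's.
- glue: Bystander: yellow glue bottle, 52 mm diameter, 140 mm tall, standing between the rack and the jig; origin at the middle of its base.
- jar: Bystander: glass jar with a metal lid, 68 mm diameter, 85 mm tall, beyond the work; origin at the middle of its base.
- driver: Bystander: screwdriver with a red handle lying on the bench beyond the work, about 0.2 m long; its x points from handle to tip.
Not all that is in view belongs to the job. What is shaped like the spacer40 but turquoise is not meant.

How it is judged:
At the end, for the whole second after the job is handed in: Gap between stops 38.5-42.5 mm; 40 mm spacer at rest flat on the bed and square (0.06 rad), centre 18-23.5 mm off the red face and within 25 mm of its mid-length; other spacers within 20 mm, bottle, jar and screwdriver within 30 mm of where they began (y of stop in the frame of fixed_face between 0.0385 and 0.0425 m and y of spacer40 in the frame of fixed_face between 0.018 and 0.0235 m and x of spacer40 in the frame of fixed_face between -0.025 and 0.025 m and z of spacer40 in the frame of fixed_face between 0.012 and 0.018 m and angle between the y axis of spacer40 and the y axis of jig, either way round below 0.06 rad and angle between the z axis of spacer40 and the z axis of jig, either way round below 0.06 rad and linear speed of spacer40 below 0.02 m/s and distance of each of spacer24, spacer32, spacer48 from where it was at the start of the episode below 0.02 m and distance of each of glue, jar, driver from where it was at the start of the episode below 0.03 m and linear speed of stop below 0.01 m/s); the robot touches nothing.
It fails at once if the sliding stop presses the spacer with more than 20 N (contact force between stop and spacer40 above 20 N).
It fails at once if another spacer is shifted by more than 20 mm (distance of any of spacer24, spacer32, spacer48 from where it was at the start of the episode above 0.02 m).
It fails at once if the glue bottle, jar or screwdriver is shifted by more than 30 mm or the bottle or jar tipped (distance of any of glue, jar, driver from where it was at the start of the episode above 0.03 m or angle between any of glue, jar's own z axis and vertical above 0.3 rad).
It also fails if it takes over 64 s, if anything falls off the work surface, if the arm or the gripper's body presses on something with over 40 N, if the wrist force passes 120 N, or if a joint passes its speed limit or range.

## Robot

A 6-joint arm with a two-finger parallel gripper is mounted at the origin on the work surface. World frame = base frame: x ahead of the robot, y to its left, z up, the work surface at z = 0. Lengths are in m, angles in rad, forces in N, time in s.
With the tool pointing down it reaches from about 0.15 to 0.775 m from the base axis. Payload 6.1 kg.
Tool frame: the origin (TCP) lies on the front face of the gripper's body, between the roots of the fingers; the fingertips stand 73 mm ahead of it and the grasp point (between the pads) lies 54 mm ahead of it (grasp_offset is the distance from the TCP to the grasp point, in m); z points along the fingers, y is the line along which they close (so a half turn about z gives the same grasp; the last joint's range is limited). The gripper opens to 85 mm and grips with 20 to 120 N. Pads are 22 mm wide; open, the fingers measure 114 mm over their backs; the gripper's body (76 mm by 85 mm) begins 54 mm behind the grasp point. The pads swing forward as they close: fully open they stand 13 mm farther back than shut.
Start: joints at [-1.22, 0.126, -0.04, 1.405, 0, 1.571], TCP at [0.18, -0.493, 0.304] pointing down, gripper open.
Joint ranges: [-2.72, 2.72], [-0.95, 1.95], [-1.27, 1.35], [-1.78, 2.02], [-1.46, 1.47], [-3.14, 3.14]. Speed limits (rad/s): [2.39, 2.39, 3.01, 3.14, 3.14, 3.14].

## Interface

Orientations are given as a unit quaternion [w, x, y, z].
In Python, from rig import state, capture, sign_off, grasp_offset gives the robot as it stands. The module is installed in compiled form; this text tells all that it offers.
- The arm moves only by the tool step_arm, never from a script. Its argument "steps" is a list of rows, each an object of numbers: "dx", "dy", "dz": the shift along the world's x, y, z in m; "ax", "ay", "az": the turn, a rotation vector about the world's x, y, z in rad. In form: [{"dx": .., "dy": .., "dz": .., "ax": .., "ay": .., "az": ..}, ...]. A call has 1 to 20 rows; each row shifts and turns the commanded pose from where the row before left it; what a row does not reach is not made up. A row lasts 1/12 s, in which the tool goes at most 41.7 mm and 7.16 degrees, less where a joint would pass 70% of its speed; a pose out of reach is approached as far as the arm can. A call with a gripper value outside its range is refused whole. "jaw" is the finger opening in m, from 0 to 0.0854, set as the call begins (left out, the last holds). The fingers move at their own pace and stop on an object; "force" is the grip in N (left out, the last holds). Time passes only in rows, so rows that do not move let the fingers close. It gives the time, the measured TCP pose, the force, the opening and the grip force at its end, in the units of the state.
- state(): the state, without advancing time (a new reading comes with each control period).
- capture(name): name is "scene" or "top" or "wrist"; returns a dict with "color" (420x560x3 uint8, blue, green, red), "intrinsics" (3x3 intrinsics, pixels), "k1" (the pictures are not rectified: a ray, as slopes to the right and down, at radius r is drawn at 1 + k1 r^2 times it, then the intrinsics apply), "world_from_camera" (4x4, takes a point from camera to world coordinates). Camera axes: x right, y down, z forward; pixel columns grow to the right and rows downward; lengths in m; the calibration is good to about 2 mm. A picture is of the moment at which its call begins. There is no depth.
- sign_off(): hands the job in; it is judged then, once.
The state is a dict: "t": time; "joints": joint angles; "joint_vel": joint speeds; "effort": joint torques, N m; "ee_pos": TCP position; "orientation": TCP orientation; "force": force on the tool from outside, world axes, zero at the start; "wrist_torque": the same for the moment, N m; "width": finger opening in m; "finger_force": force on a finger pad.
Only numpy, scipy, OpenCV 4.12 (cv2) and the standard library are available. Lean on these libraries where they do the work, as an engineer would, in place of code of your own. Each camera call takes 0.05 s, during which the arm holds its last target. There are 200 camera calls.

## Working session

There is one attempt and no reset: what is moved stays moved. The work goes in short steps, Python scripts to look and compute and a tool call to move; the robot and the scene stay as the last step left them, time stands still between calls to the robot, and variables do not carry over. Pictures are saved under pics/ and viewed, at most 10 in all, crops included, and the job is handed in when it is done.

Besides the shell and the picture viewer there is one more tool, called after ">>>" by a JSON object that holds its "fn" and its "kwargs", one argument or row to a line. step_arm: Moves the arm, as the interface text tells. Its arguments: {"type":"object","properties":{"steps":{"type":"array"},"jaw":{"type":"number"},"force":{"type":"number"}},"required":["steps"]}

```bash
mkdir -p pics; cat > h.py <<'E'
import numpy as np, cv2, pickle
from rig import state, capture, sign_off, grasp_offset
def snap(n,f):
    c=capture(n); cv2.imwrite(f'pics/{f}.png',c['color']); pickle.dump(c,open(f'pics/{f}.pkl','wb')); return c
def load(f): return pickle.load(open(f'pics/{f}.pkl','rb'))
def proj(c,P):
    P=np.atleast_2d(P); T=np.linalg.inv(c['world_from_camera']); q=P@T[:3,:3].T+T[:3,3]
    s=q[:,:2]/q[:,2:]; r2=(s**2).sum(1,keepdims=True); s=s*(1+c['k1']*r2)
    K=c['intrinsics']; return s@K[:2,:2].T+K[:2,2]
def ray(c,uv):
    K=c['intrinsics']; d=(np.atleast_2d(uv)-K[:2,2])@np.linalg.inv(K[:2,:2]).T; s=d.copy()
    for _ in range(20): s=d/(1+c['k1']*(s**2).sum(1,keepdims=True))
    T=c['world_from_camera']; return T[:3,3], np.c_[s,np.ones(len(s))]@T[:3,:3].T
def onz(c,uv,z):
    o,d=ray(c,uv); return o+d*((z-o[2])/d[:,2:])
E
python3 - <<'E'
from h import *
for n in ('scene','top'):
    c=snap(n,n+'0'); print(n,c['world_from_camera'].round(3).tolist(),c['k1'],c['intrinsics'].tolist())
print(state(),grasp_offset)
E
```

```text
scene [[-0.602, 0.682, -0.414, 1.124], [0.798, 0.509, -0.322, 0.483], [-0.009, -0.525, -0.851, 1.143], [0.0, 0.0, 0.0, 1.0]] 0.013951941838557368 [[489.32429024025674, 0.0, 280.2030165653063], [0.0, 489.32429024025674, 208.79223792764088], [0.0, 0.0, 1.0]]
top [[-0.097, -0.973, 0.207, 0.394], [-0.995, 0.094, -0.023, 0.072], [0.002, -0.209, -0.978, 1.117], [0.0, 0.0, 0.0, 1.0]] -0.047395609486141084 [[423.40145579990696, 0.0, 279.8997667321328], [0.0, 423.40145579990696, 211.0761626085683], [0.0, 0.0, 1.0]]
{'t': 0.1, 'joints': array([-1.21998658e+00,  1.26316358e-01, -4.04928865e-02,  1.40542620e+00,
        1.07913823e-05,  1.57080701e+00]), 'joint_vel': array([ 0.00047815, -0.00119254,  0.0015599 ,  0.00125052,  0.00020275,
       -0.00108153]), 'effort': array([ 7.75899080e-04, -4.36906600e+01,  3.53605056e+01,  1.37177765e-02,
       -6.73990570e-06,  9.17218813e-06]), 'ee_pos': array([ 0.18033003, -0.49277015,  0.30321449]), 'orientation': array([-7.09459162e-04,  9.84656645e-01,  1.74501503e-01, -1.20258866e-04]), 'force': array([0.4804642 , 0.19819267, 0.39947352]), 'wrist_torque': array([ 0.01262093, -0.01818151, -0.0198678 ]), 'finger_force': 0.0, 'width': 0.08562514368582619} 0.0539
```

View pics/top0.png

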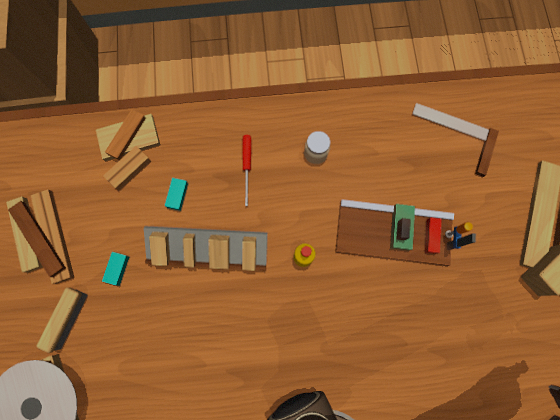

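View pics/scene0.png

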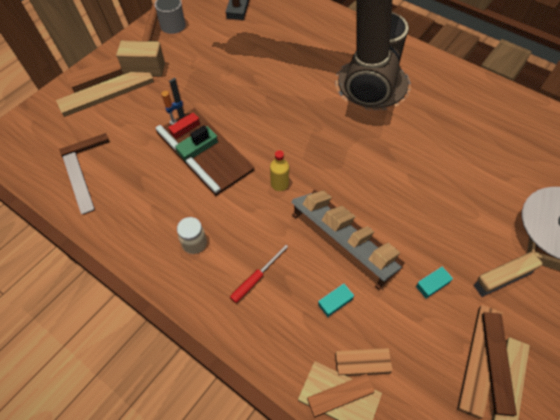

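The top view shows the rack at x 145–268, y 227–272, with the spacers at columns 159, 189, 219 and 249 (apparently 40, 24, 48, 32 wide). The jig is at x 335–475, y 200–265, the glue at (305,254) and the jar at (318,145). Next I'll enlarge the rack and jig.

```bash
python3 - <<'E'
from h import *
c=load('top0')['color']
a=cv2.resize(c[220:277,135:280],None,fx=5.5,fy=5.5,interpolation=cv2.INTER_CUBIC)[:, :797]
b=cv2.resize(c[195:272,330:480],None,fx=5.3,fy=5.3,interpolation=cv2.INTER_CUBIC)[:, :797]
b=b[:600-0-0]
im=np.zeros((600,797,3),np.uint8); im[:280]=cv2.resize(a,(797,313))[:280]; 
im[290:]=cv2.resize(b,(600,310)) if 0 else np.pad(cv2.resize(b,(604,310)),((0,0),(0,193),(0,0)))
cv2.imwrite('pics/z.png',im)
E
```

```text
(no output)
```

View pics/z.png

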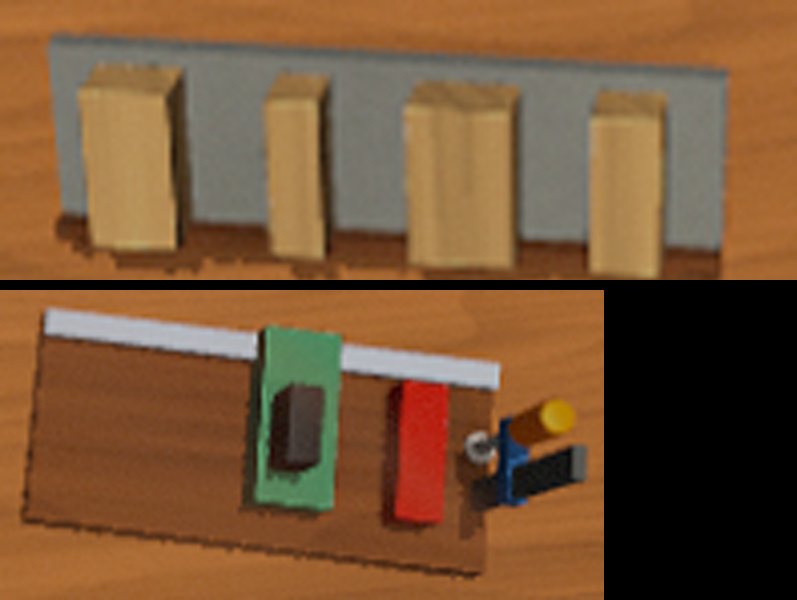

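The crop confirms it: the 40 mm spacer is leftmost (rack y +112.5). In the jig, the stops have only a small gap between them. Now I'll fit poses from the corners.

```bash
cat >fit.py <<'E'
from h import *
from scipy.optimize import least_squares
c=load('top0')
A=lambda p:np.array(p)*[145/797,57/313]+[135,220]-[.4,.4]
B=lambda p:(np.array(p)-[0,290])*[150/604,77/310]+[330,195]-[.4,.4]
t=np.radians(35);S=np.array([np.cos(t),0,np.sin(t)]);N=np.array([-np.sin(t),0,np.cos(t)])
R=lambda a:np.array([[np.cos(a),-np.sin(a),0],[np.sin(a),np.cos(a),0],[0,0,1]])
# spacer order in image left to right: rack y + to -
W=[40,24,48,32];Y=[112.5,37.5,-37.5,-112.5]
obs=[[(82,92),(170,97),(178,249),(90,248)],[(266,97),(322,101),(325,258),(271,255)],[(406,103),(515,108),(514,268),(408,265)],[(592,114),(662,118),(662,277),(592,273)]]
def pts(ds):
    o=[]
    for w,y in zip(W,Y):
        for s,q in((40,1),(40,-1),(-40,-1),(-40,1)):
            o.append(np.array([0,y+q*w/2,50])+S*(ds+s)+N*30)
    return np.array(o)/1000
uv=A(sum(obs,[]))
f=lambda p:(proj(c,pts(p[3]*100)@R(p[2]).T+[p[0],p[1],0])-uv).ravel()
r=least_squares(f,[.4,.3,0,0],loss='soft_l1');rk=r.x;rk[3]*=.1
print('rack',rk.round(4),abs(r.fun).max(),abs(r.fun).mean())
P=[(68,150,28),(68,-150,28),(-70,150,18),(-70,-150,18),(45,-110,48),(-45,-110,48),(-45,-80,48),(45,-80,48)]
U=[(45,310),(500,363),(23,520),(478,575),(447,385),(440,522),(396,520),(402,381)]
G=np.array([(70,50),(70,0),(-45,0),(-45,50)]);UG=[(265,327),(341,333),(332,510),(255,502)]
uj=B(U+UG)
def pj(p):
    g=np.c_[G[:,0],G[:,1]-80+p[3]*100,np.full(4,48)]
    return np.r_[np.array(P,float),g]/1000@R(p[2]).T+[p[0],p[1],0]
f=lambda p:(proj(c,pj(p))-uj).ravel()
r=least_squares(f,[.4,-.2,0,.4],loss='soft_l1');j=r.x
print('jig',j.round(4),r.fun.reshape(-1,2).round(1).tolist())
sp=R(rk[2])@(np.array([0,112.5,50])/1000+S*rk[3]+N*.015)+[rk[0],rk[1],0]
print('spacer40',sp.round(4),'approach -n',(-R(rk[2])@N).round(3))
J=lambda q:(R(j[2])@np.array(q)+[j[0],j[1],0]).round(4)
print('face',J((0,-.08,.018)),'grip',J((0,-.08+j[3]*.1+.032,.072)))
print('glue',onz(c,[305,250],.14),onz(c,[318,143],.085))
E
python3 fit.py
```

```text
rack [ 0.5457  0.2438 -0.1452 -0.0016] 0.7371036207090071 0.30282897830402167
jig [ 0.5411 -0.2484 -0.2179  0.3978] [[0.0, 0.0], [-0.7, 0.3], [0.1, -0.1], [1.3, -0.1], [0.0, 0.1], [0.2, 0.4], [-0.5, -0.4], [-0.2, -0.3], [0.1, -0.3], [0.2, 0.4], [-0.0, 0.2], [-0.3, -0.1]]
spacer40 [0.5521 0.3566 0.0614] approach -n [ 0.568 -0.083 -0.819]
face [ 0.5238 -0.3265  0.018 ] grip [ 0.5393 -0.2565  0.072 ]
glue [[0.50346471 0.00058379 0.14      ]] [[ 0.78210969 -0.06718108  0.085     ]]
```

Fit is good: the stops are at about 40 mm gap, so the stop must be opened first. Moving above its handle.

>>> {"fn": "step_arm", "kwargs": {
  "steps": [
    {"dx": 0.0224,"dy": 0.0148,"az": -0.0356},
    {"dx": 0.0224,"dy": 0.0148,"az": -0.0356},
    {"dx": 0.0224,"dy": 0.0148,"az": -0.0356},
    {"dx": 0.0224,"dy": 0.0148,"az": -0.0356},
    {"dx": 0.0224,"dy": 0.0148,"az": -0.0356},
    {"dx": 0.0224,"dy": 0.0148,"az": -0.0356},
    {"dx": 0.0224,"dy": 0.0148,"az": -0.0356},
    {"dx": 0.0224,"dy": 0.0148,"az": -0.0356},
    {"dx": 0.0224,"dy": 0.0148,"az": -0.0356},
    {"dx": 0.0224,"dy": 0.0148,"az": -0.0356},
    {"dx": 0.0224,"dy": 0.0148,"az": -0.0356},
    {"dx": 0.0224,"dy": 0.0148,"az": -0.0356},
    {"dx": 0.0224,"dy": 0.0148,"az": -0.0356},
    {"dx": 0.0224,"dy": 0.0148,"az": -0.0356},
    {"dx": 0.0224,"dy": 0.0148,"az": -0.0356},
    {"dx": 0.0224,"dy": 0.0148,"az": -0.0356},
    {},
    {},
    {}
  ],
  "jaw": 0.07
}}

```text
invalid input
```

```bash
python3 - <<'E' 
from fit import *
from scipy.spatial.transform import Rotation as Ro
s=state();q=s['orientation'];M=Ro.from_quat(np.roll(q,-1)).as_matrix()
print(s['ee_pos'].round(4),M.round(3).tolist(),s['joints'].round(2))
w=snap('wrist','w1');im=w['color'].copy()
pp=pj(j);
hb=np.array([(x,-80+j[3]*100+32+y,88) for x,y in((25,11),(25,-11),(-25,-11),(-25,11))])/1000@R(j[2]).T+[j[0],j[1],0]
for k in (pp[4:8],pp[8:12],hb): cv2.polylines(im,[np.int32(proj(w,k).round())],True,(255,255,0),1)
cv2.imwrite('pics/w1o.png',im)
E
```

```text
rack [ 0.5457  0.2438 -0.1452 -0.0016] 0.7371036207090071 0.30282897830402167
jig [ 0.5411 -0.2484 -0.2179  0.3978] [[0.0, 0.0], [-0.7, 0.3], [0.1, -0.1], [1.3, -0.1], [0.0, 0.1], [0.2, 0.4], [-0.5, -0.4], [-0.2, -0.3], [0.1, -0.3], [0.2, 0.4], [-0.0, 0.2], [-0.3, -0.1]]
spacer40 [0.5521 0.3566 0.0614] approach -n [ 0.568 -0.083 -0.819]
face [ 0.5238 -0.3265  0.018 ] grip [ 0.5393 -0.2565  0.072 ]
glue [[0.50346471 0.00058379 0.14      ]] [[ 0.78210969 -0.06718108  0.085     ]]
[ 0.1803 -0.4928  0.3032] [[0.939, 0.344, -0.0], [0.344, -0.939, 0.001], [0.0, -0.001, -1.0]] [-1.22  0.13 -0.04  1.41  0.    1.57]
```

View pics/w1o.png

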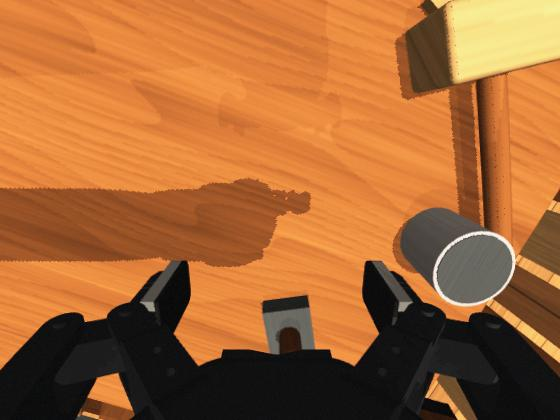

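The move was refused, so the picture shows only the start pose (a mallet and a cup on the right). The rows probably need all six keys.

>>> {"fn": "step_arm", "kwargs": {
  "steps": [
    {"dx": 0.0224,"dy": 0.0148,"dz": 0,"ax": 0,"ay": 0,"az": -0.0356},
    {"dx": 0.0224,"dy": 0.0148,"dz": 0,"ax": 0,"ay": 0,"az": -0.0356},
    {"dx": 0.0224,"dy": 0.0148,"dz": 0,"ax": 0,"ay": 0,"az": -0.0356},
    {"dx": 0.0224,"dy": 0.0148,"dz": 0,"ax": 0,"ay": 0,"az": -0.0356},
    {"dx": 0.0224,"dy": 0.0148,"dz": 0,"ax": 0,"ay": 0,"az": -0.0356},
    {"dx": 0.0224,"dy": 0.0148,"dz": 0,"ax": 0,"ay": 0,"az": -0.0356},
    {"dx": 0.0224,"dy": 0.0148,"dz": 0,"ax": 0,"ay": 0,"az": -0.0356},
    {"dx": 0.0224,"dy": 0.0148,"dz": 0,"ax": 0,"ay": 0,"az": -0.0356},
    {"dx": 0.0224,"dy": 0.0148,"dz": 0,"ax": 0,"ay": 0,"az": -0.0356},
    {"dx": 0.0224,"dy": 0.0148,"dz": 0,"ax": 0,"ay": 0,"az": -0.0356},
    {"dx": 0.0224,"dy": 0.0148,"dz": 0,"ax": 0,"ay": 0,"az": -0.0356},
    {"dx": 0.0224,"dy": 0.0148,"dz": 0,"ax": 0,"ay": 0,"az": -0.0356},
    {"dx": 0.0224,"dy": 0.0148,"dz": 0,"ax": 0,"ay": 0,"az": -0.0356},
    {"dx": 0.0224,"dy": 0.0148,"dz": 0,"ax": 0,"ay": 0,"az": -0.0356},
    {"dx": 0.0224,"dy": 0.0148,"dz": 0,"ax": 0,"ay": 0,"az": -0.0356},
    {"dx": 0.0224,"dy": 0.0148,"dz": 0,"ax": 0,"ay": 0,"az": -0.0356},
    {"dx": 0,"dy": 0,"dz": 0,"ax": 0,"ay": 0,"az": 0},
    {"dx": 0,"dy": 0,"dz": 0,"ax": 0,"ay": 0,"az": 0}
  ],
  "jaw": 0.07
}}

```text
t: 1.65
ee_pos: [0.5396, -0.2553, 0.303]
orientation: [-0.0, 0.994, -0.108, -0.001]
force: [-1.4, -0.3, 0.6]
width: 0.0699
finger_force: 0.0
```

```bash
python3 - <<'E' 
from fit import *
from scipy.spatial.transform import Rotation as Ro
s=state();q=s['orientation'];M=Ro.from_quat(np.roll(q,-1)).as_matrix()
print(s['ee_pos'].round(4),M.round(3).tolist(),s['joints'].round(2))
w=snap('wrist','w1');im=w['color'].copy()
pp=pj(j);
hb=np.array([(x,-80+j[3]*100+32+y,88) for x,y in((25,11),(25,-11),(-25,-11),(-25,11))])/1000@R(j[2]).T+[j[0],j[1],0]
for k in (pp[4:8],pp[8:12],hb): cv2.polylines(im,[np.int32(proj(w,k).round())],True,(255,255,0),1)
cv2.imwrite('pics/w1o.png',im)
E
```

```text
rack [ 0.5457  0.2438 -0.1452 -0.0016] 0.7371036207090071 0.30282897830402167
jig [ 0.5411 -0.2484 -0.2179  0.3978] [[0.0, 0.0], [-0.7, 0.3], [0.1, -0.1], [1.3, -0.1], [0.0, 0.1], [0.2, 0.4], [-0.5, -0.4], [-0.2, -0.3], [0.1, -0.3], [0.2, 0.4], [-0.0, 0.2], [-0.3, -0.1]]
spacer40 [0.5521 0.3566 0.0614] approach -n [ 0.568 -0.083 -0.819]
face [ 0.5238 -0.3265  0.018 ] grip [ 0.5393 -0.2565  0.072 ]
glue [[0.50346471 0.00058379 0.14      ]] [[ 0.78210969 -0.06718108  0.085     ]]
[ 0.5396 -0.2553  0.303 ] [[0.977, -0.214, -0.001], [-0.214, -0.977, 0.0], [-0.002, -0.0, -1.0]] [-0.44  0.27  0.13  1.44 -0.    2.92]
```

View pics/w1o.png

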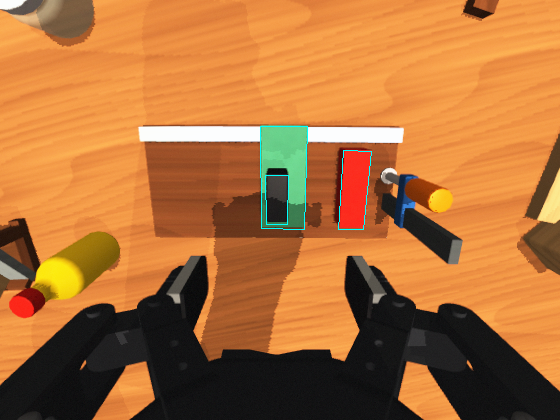

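The wrist view matches the fit: handle at (277,197), red stop at (354,190). Descending to the handle and gripping it.

>>> {"fn": "step_arm", "kwargs": {
  "steps": [
    {"dx": 0,"dy": -0.001,"dz": -0.022,"ax": 0,"ay": 0,"az": 0},
    {"dx": 0,"dy": 0,"dz": -0.022,"ax": 0,"ay": 0,"az": 0},
    {"dx": 0,"dy": 0,"dz": -0.022,"ax": 0,"ay": 0,"az": 0},
    {"dx": 0,"dy": 0,"dz": -0.022,"ax": 0,"ay": 0,"az": 0},
    {"dx": 0,"dy": 0,"dz": -0.022,"ax": 0,"ay": 0,"az": 0},
    {"dx": 0,"dy": 0,"dz": -0.022,"ax": 0,"ay": 0,"az": 0},
    {"dx": 0,"dy": 0,"dz": -0.022,"ax": 0,"ay": 0,"az": 0},
    {"dx": 0,"dy": 0,"dz": -0.022,"ax": 0,"ay": 0,"az": 0},
    {"dx": 0,"dy": 0,"dz": 0,"ax": 0,"ay": 0,"az": 0},
    {"dx": 0,"dy": 0,"dz": 0,"ax": 0,"ay": 0,"az": 0}
  ],
  "jaw": 0.06
}}

```text
t: 2.53
ee_pos: [0.5373, -0.2576, 0.1273]
orientation: [-0.0, 0.994, -0.11, -0.001]
force: [-0.2, -0.1, 0.3]
width: 0.06
finger_force: 0.0
```

>>> {"fn": "step_arm", "kwargs": {
  "steps": [
    {"dx": 0,"dy": 0,"dz": 0,"ax": 0,"ay": 0,"az": 0},
    {"dx": 0,"dy": 0,"dz": 0,"ax": 0,"ay": 0,"az": 0},
    {"dx": 0,"dy": 0,"dz": 0,"ax": 0,"ay": 0,"az": 0},
    {"dx": 0,"dy": 0,"dz": 0,"ax": 0,"ay": 0,"az": 0},
    {"dx": 0,"dy": 0,"dz": 0,"ax": 0,"ay": 0,"az": 0},
    {"dx": 0,"dy": 0,"dz": 0,"ax": 0,"ay": 0,"az": 0}
  ],
  "jaw": 0.0,
  "force": 20
}}

```text
t: 3.03
ee_pos: [0.5395, -0.2576, 0.1297]
orientation: [0.001, 0.994, -0.109, 0.001]
force: [-1.2, 1.0, 6.0]
width: 0.0213
finger_force: 22.5
```

>>> {"fn": "step_arm", "kwargs": {
  "steps": [
    {"dx": 0.0015,"dy": 0.0069,"dz": 0,"ax": 0,"ay": 0,"az": 0},
    {"dx": 0.0015,"dy": 0.0069,"dz": 0,"ax": 0,"ay": 0,"az": 0},
    {"dx": 0.0015,"dy": 0.0069,"dz": 0,"ax": 0,"ay": 0,"az": 0},
    {"dx": 0.0015,"dy": 0.0069,"dz": 0,"ax": 0,"ay": 0,"az": 0},
    {"dx": 0.0015,"dy": 0.0069,"dz": 0,"ax": 0,"ay": 0,"az": 0},
    {"dx": 0.0015,"dy": 0.0069,"dz": 0,"ax": 0,"ay": 0,"az": 0},
    {"dx": 0.0015,"dy": 0.0069,"dz": 0,"ax": 0,"ay": 0,"az": 0},
    {"dx": 0.0015,"dy": 0.0069,"dz": 0,"ax": 0,"ay": 0,"az": 0},
    {"dx": 0.0015,"dy": 0.0069,"dz": 0,"ax": 0,"ay": 0,"az": 0},
    {"dx": 0.0015,"dy": 0.0069,"dz": 0,"ax": 0,"ay": 0,"az": 0},
    {"dx": 0.0,"dy": 0.0,"dz": 0,"ax": 0,"ay": 0,"az": 0},
    {"dx": 0,"dy": 0,"dz": 0,"ax": 0,"ay": 0,"az": 0}
  ]
}}

```text
t: 4.03
ee_pos: [0.5552, -0.1878, 0.1297]
orientation: [-0.0, 0.994, -0.109, 0.002]
force: [1.2, 2.3, 6.3]
width: 0.0219
finger_force: 22.5
```

>>> {"fn": "step_arm", "kwargs": {
  "steps": [
    {"dx": 0,"dy": 0,"dz": 0,"ax": 0,"ay": 0,"az": 0},
    {"dx": 0,"dy": 0,"dz": 0,"ax": 0,"ay": 0,"az": 0},
    {"dx": 0,"dy": 0,"dz": 0,"ax": 0,"ay": 0,"az": 0},
    {"dx": 0,"dy": 0,"dz": 0,"ax": 0,"ay": 0,"az": 0},
    {"dx": 0,"dy": 0,"dz": 0.03,"ax": 0,"ay": 0,"az": 0},
    {"dx": 0,"dy": 0,"dz": 0.04,"ax": 0,"ay": 0,"az": 0},
    {"dx": 0,"dy": 0,"dz": 0.04,"ax": 0,"ay": 0,"az": 0},
    {"dx": 0,"dy": 0,"dz": 0.04,"ax": 0,"ay": 0,"az": 0},
    {"dx": 0,"dy": 0,"dz": 0.04,"ax": 0,"ay": 0,"az": 0},
    {"dx": 0,"dy": 0,"dz": 0,"ax": 0,"ay": 0,"az": 0}
  ],
  "jaw": 0.065
}}

```text
t: 4.87
ee_pos: [0.5552, -0.1888, 0.3266]
orientation: [0.001, 0.994, -0.109, 0.006]
force: [-0.4, 0.5, 1.1]
width: 0.0649
finger_force: 0.0
```

>>> {"fn": "step_arm", "kwargs": {
  "steps": [
    {"dx": -0.0054,"dy": 0.028,"dz": 0,"ax": 0,"ay": 0,"az": 0.1235},
    {"dx": -0.0054,"dy": 0.028,"dz": 0,"ax": 0,"ay": 0,"az": 0.1235},
    {"dx": -0.0054,"dy": 0.028,"dz": 0,"ax": 0,"ay": 0,"az": 0.1235},
    {"dx": -0.0054,"dy": 0.028,"dz": 0,"ax": 0,"ay": 0,"az": 0.1235},
    {"dx": -0.0054,"dy": 0.028,"dz": 0,"ax": 0,"ay": 0,"az": 0.1235},
    {"dx": -0.0054,"dy": 0.028,"dz": 0,"ax": 0,"ay": 0,"az": 0.1235},
    {"dx": -0.0054,"dy": 0.028,"dz": 0,"ax": 0,"ay": 0,"az": 0.1235},
    {"dx": -0.0054,"dy": 0.028,"dz": 0,"ax": 0,"ay": 0,"az": 0.1235},
    {"dx": -0.0054,"dy": 0.028,"dz": 0,"ax": 0,"ay": 0,"az": 0.1235},
    {"dx": -0.0054,"dy": 0.028,"dz": 0,"ax": 0,"ay": 0,"az": 0.1235},
    {"dx": -0.0054,"dy": 0.028,"dz": 0,"ax": 0,"ay": 0,"az": 0.1235},
    {"dx": -0.0054,"dy": 0.028,"dz": 0,"ax": 0,"ay": 0,"az": 0.1235},
    {"dx": -0.0054,"dy": 0.028,"dz": 0,"ax": 0,"ay": 0,"az": 0.1235},
    {"dx": -0.0054,"dy": 0.028,"dz": 0,"ax": 0,"ay": 0,"az": 0.1235},
    {"dx": -0.0054,"dy": 0.028,"dz": 0,"ax": 0,"ay": 0,"az": 0.1235},
    {"dx": -0.0054,"dy": 0.028,"dz": 0,"ax": 0,"ay": 0,"az": 0.1235},
    {"dx": -0.0054,"dy": 0.028,"dz": 0,"ax": 0,"ay": 0,"az": 0.1235},
    {"dx": -0.0054,"dy": 0.028,"dz": 0,"ax": 0,"ay": 0,"az": 0.1235},
    {"dx": -0.0054,"dy": 0.028,"dz": 0,"ax": 0,"ay": 0,"az": 0.1235},
    {"dx": -0.0054,"dy": 0.028,"dz": 0,"ax": 0,"ay": 0,"az": 0.1235}
  ]
}}

```text
t: 6.53
ee_pos: [0.4453, 0.373, 0.3176]
orientation: [-0.0, 0.428, 0.904, -0.0]
force: [0.3, 0.2, 0.8]
width: 0.0653
finger_force: 0.0
```

>>> {"fn": "step_arm", "kwargs": {
  "steps": [
    {"dx": 0,"dy": 0,"dz": 0,"ax": 0,"ay": 0,"az": 0.1235},
    {"dx": 0,"dy": 0,"dz": 0,"ax": 0,"ay": 0,"az": 0.1235},
    {"dx": 0,"dy": 0,"dz": 0,"ax": 0,"ay": 0,"az": 0.1235},
    {"dx": 0,"dy": 0,"dz": 0,"ax": 0,"ay": 0,"az": 0.1235},
    {"dx": 0,"dy": 0,"dz": 0,"ax": 0,"ay": 0,"az": 0.1235},
    {"dx": 0,"dy": 0,"dz": 0,"ax": 0,"ay": 0,"az": 0.1235},
    {"dx": 0,"dy": 0,"dz": -0.019,"ax": -0.0147,"ay": -0.1008,"az": 0},
    {"dx": 0,"dy": 0,"dz": -0.019,"ax": -0.0147,"ay": -0.1008,"az": 0},
    {"dx": 0,"dy": 0,"dz": -0.019,"ax": -0.0147,"ay": -0.1008,"az": 0},
    {"dx": 0,"dy": 0,"dz": -0.019,"ax": -0.0147,"ay": -0.1008,"az": 0},
    {"dx": 0,"dy": 0,"dz": -0.019,"ax": -0.0147,"ay": -0.1008,"az": 0},
    {"dx": 0,"dy": 0,"dz": -0.019,"ax": -0.0147,"ay": -0.1008,"az": 0},
    {"dx": 0,"dy": 0,"dz": 0,"ax": 0,"ay": 0,"az": 0},
    {"dx": 0,"dy": 0,"dz": 0,"ax": 0,"ay": 0,"az": 0}
  ]
}}

```text
t: 7.7
ee_pos: [0.4439, 0.3707, 0.2017]
orientation: [0.298, 0.07, 0.952, -0.023]
force: [0.2, -1.2, 0.8]
width: 0.0649
finger_force: 0.0
```

```bash
cat > rel.py <<'E'
from fit import *
from scipy.spatial.transform import Rotation as Ro
def tool():
    s=state();return s,Ro.from_quat(np.roll(s['orientation'],-1)).as_matrix()
def turn(M,T): # world rotvec from M to T
    return Ro.from_matrix(T@M.T).as_rotvec().round(4)
E
python3 - <<'E' 
from rel import *
s,M=tool(); Rk=R(rk[2]); z=-Rk@N; y=Rk@[0,1,0]
T=np.c_[np.cross(y,z),y,z]
if M[:,1]@y<0: y=-y;T=np.c_[np.cross(y,z),y,z]
print('turn',turn(M,T),'joints',s['joints'].round(2))
print('target-TCP',(sp-z*(.010+.0539)-s['ee_pos']).round(4),'in tool',(T.T@(sp-z*(.010+.0539)-s['ee_pos'])).round(4))
w=snap('wrist','w2');im=w['color'].copy()
q=pts(rk[3]*1000)@Rk.T+[rk[0],rk[1],0]
for i in range(4): cv2.polylines(im,[np.int32(proj(w,q[4*i:4*i+4]).round())],True,(255,255,0),1)
cv2.imwrite('pics/w2o.png',im)
E
```

```text
rack [ 0.5457  0.2438 -0.1452 -0.0016] 0.7371036207090071 0.30282897830402167
jig [ 0.5411 -0.2484 -0.2179  0.3978] [[0.0, 0.0], [-0.7, 0.3], [0.1, -0.1], [1.3, -0.1], [0.0, 0.1], [0.2, 0.4], [-0.5, -0.4], [-0.2, -0.3], [0.1, -0.3], [0.2, 0.4], [-0.0, 0.2], [-0.3, -0.1]]
spacer40 [0.5521 0.3566 0.0614] approach -n [ 0.568 -0.083 -0.819]
face [ 0.5238 -0.3265  0.018 ] grip [ 0.5393 -0.2565  0.072 ]
glue [[0.50346471 0.00058379 0.14      ]] [[ 0.78210969 -0.06718108  0.085     ]]
turn [ 0.001  -0.0048  0.0019] joints [ 0.89  0.04 -0.47  0.72 -0.51  0.94]
target-TCP [ 0.0719 -0.0088 -0.088 ] in tool [-0.0089  0.0017  0.1137]
```

View pics/w2o.png

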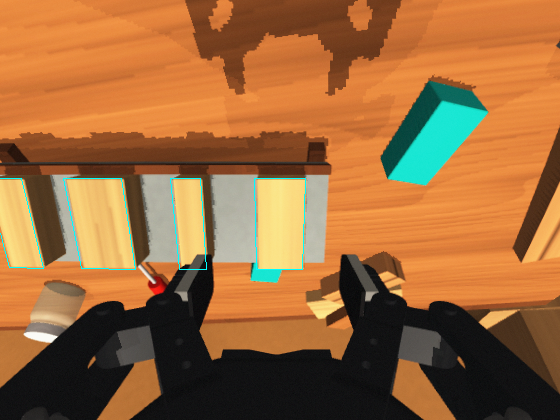

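The overlay matches all four spacers, with the 40 mm one at (281,224). Descending along the board normal and gripping.

>>> {"fn": "step_arm", "kwargs": {
  "steps": [
    {"dx": 0.009,"dy": -0.0011,"dz": -0.011,"ax": 0,"ay": 0,"az": 0},
    {"dx": 0.009,"dy": -0.0011,"dz": -0.011,"ax": 0,"ay": 0,"az": 0},
    {"dx": 0.009,"dy": -0.0011,"dz": -0.011,"ax": 0,"ay": 0,"az": 0},
    {"dx": 0.009,"dy": -0.0011,"dz": -0.011,"ax": 0,"ay": 0,"az": 0},
    {"dx": 0.009,"dy": -0.0011,"dz": -0.011,"ax": 0,"ay": 0,"az": 0},
    {"dx": 0.009,"dy": -0.0011,"dz": -0.011,"ax": 0,"ay": 0,"az": 0},
    {"dx": 0.009,"dy": -0.0011,"dz": -0.011,"ax": 0,"ay": 0,"az": 0},
    {"dx": 0.009,"dy": -0.0011,"dz": -0.011,"ax": 0,"ay": 0,"az": 0},
    {"dx": 0,"dy": 0,"dz": 0,"ax": 0,"ay": 0,"az": 0},
    {"dx": 0,"dy": 0,"dz": 0,"ax": 0,"ay": 0,"az": 0}
  ]
}}

```text
t: 8.58
ee_pos: [0.52, 0.3637, 0.1179]
orientation: [0.3, 0.072, 0.951, -0.02]
force: [0.2, 0.2, 0.6]
width: 0.065
finger_force: 0.0
```

>>> {"fn": "step_arm", "kwargs": {
  "steps": [
    {"dx": 0,"dy": 0,"dz": 0,"ax": 0,"ay": 0,"az": 0},
    {"dx": 0,"dy": 0,"dz": 0,"ax": 0,"ay": 0,"az": 0},
    {"dx": 0,"dy": 0,"dz": 0,"ax": 0,"ay": 0,"az": 0},
    {"dx": 0,"dy": 0,"dz": 0,"ax": 0,"ay": 0,"az": 0},
    {"dx": 0,"dy": 0,"dz": 0,"ax": 0,"ay": 0,"az": 0},
    {"dx": 0,"dy": 0,"dz": 0,"ax": 0,"ay": 0,"az": 0}
  ],
  "jaw": 0.02,
  "force": 30
}}

```text
t: 9.08
ee_pos: [0.5184, 0.3638, 0.1178]
orientation: [0.301, 0.071, 0.951, -0.02]
force: [-1.3, 0.7, 5.9]
width: 0.0392
finger_force: 31.6
```

```bash
python3 - <<'E' | tail -1
from rel import *
s,M=tool(); print('spacer in tool',(M.T@(sp-s['ee_pos'])).round(4), M.round(3).tolist())
E
```

```text
spacer in tool [ 0.0043 -0.0025  0.066 ] [[-0.808, 0.148, 0.57], [0.124, 0.989, -0.081], [-0.576, 0.005, -0.818]]
```

>>> {"fn": "step_arm", "kwargs": {
  "steps": [
    {"dx": -0.006,"dy": 0.0009,"dz": 0.009,"ax": 0,"ay": 0,"az": 0},
    {"dx": -0.012,"dy": 0.0018,"dz": 0.018,"ax": 0,"ay": 0,"az": 0},
    {"dx": -0.012,"dy": 0.0018,"dz": 0.018,"ax": 0,"ay": 0,"az": 0},
    {"dx": -0.012,"dy": 0.0018,"dz": 0.018,"ax": 0,"ay": 0,"az": 0},
    {"dx": -0.012,"dy": 0.0018,"dz": 0.018,"ax": 0,"ay": 0,"az": 0},
    {"dx": -0.012,"dy": 0.0018,"dz": 0.018,"ax": 0,"ay": 0,"az": 0},
    {"dx": 0,"dy": 0,"dz": 0.02,"ax": 0.0147,"ay": 0.1008,"az": 0},
    {"dx": 0,"dy": 0,"dz": 0.02,"ax": 0.0147,"ay": 0.1008,"az": 0},
    {"dx": 0,"dy": 0,"dz": 0.02,"ax": 0.0147,"ay": 0.1008,"az": 0},
    {"dx": 0,"dy": 0,"dz": 0.02,"ax": 0.0147,"ay": 0.1008,"az": 0},
    {"dx": 0,"dy": 0,"dz": 0.02,"ax": 0.0147,"ay": 0.1008,"az": 0},
    {"dx": 0,"dy": 0,"dz": 0.02,"ax": 0.0147,"ay": 0.1008,"az": 0},
    {"dx": 0,"dy": 0,"dz": 0,"ax": 0,"ay": 0,"az": 0},
    {"dx": 0,"dy": 0,"dz": 0,"ax": 0,"ay": 0,"az": 0}
  ]
}}

```text
t: 10.25
ee_pos: [0.453, 0.3731, 0.335]
orientation: [0.001, 0.075, 0.997, 0.0]
force: [0.6, -0.1, -1.1]
width: 0.0396
finger_force: 31.6
```

```bash
python3 - <<'E' | tail -2
from rel import *
s,M=tool(); Rj=R(j[2]); y=Rj@[0,1,0]; y=y*np.sign(M[:,1]@y); z=np.array([0,0,-1.]); T=np.c_[np.cross(y,z),y,z]
g=J((0,-.08+.052,.018+.0155))-T@[.0043,0,.066]
print('turn',turn(M,T),'target',g.round(4),'shift',(g-s['ee_pos']).round(4),s['joints'].round(2))
E
```

```text
glue [[0.50346471 0.00058379 0.14      ]] [[ 0.78210969 -0.06718108  0.085     ]]
turn [-0.0002  0.0014 -0.0673] target [ 0.5393 -0.2767  0.0995] shift [ 0.0863 -0.6498 -0.2355] [ 0.69  0.25  0.18  1.5  -0.    0.84]
```

>>> {"fn": "step_arm", "kwargs": {
  "steps": [
    {"dx": 0.0043,"dy": -0.0325,"dz": 0,"ax": 0,"ay": 0,"az": -0.0034},
    {"dx": 0.0043,"dy": -0.0325,"dz": 0,"ax": 0,"ay": 0,"az": -0.0034},
    {"dx": 0.0043,"dy": -0.0325,"dz": 0,"ax": 0,"ay": 0,"az": -0.0034},
    {"dx": 0.0043,"dy": -0.0325,"dz": 0,"ax": 0,"ay": 0,"az": -0.0034},
    {"dx": 0.0043,"dy": -0.0325,"dz": 0,"ax": 0,"ay": 0,"az": -0.0034},
    {"dx": 0.0043,"dy": -0.0325,"dz": 0,"ax": 0,"ay": 0,"az": -0.0034},
    {"dx": 0.0043,"dy": -0.0325,"dz": 0,"ax": 0,"ay": 0,"az": -0.0034},
    {"dx": 0.0043,"dy": -0.0325,"dz": 0,"ax": 0,"ay": 0,"az": -0.0034},
    {"dx": 0.0043,"dy": -0.0325,"dz": 0,"ax": 0,"ay": 0,"az": -0.0034},
    {"dx": 0.0043,"dy": -0.0325,"dz": 0,"ax": 0,"ay": 0,"az": -0.0034},
    {"dx": 0.0043,"dy": -0.0325,"dz": 0,"ax": 0,"ay": 0,"az": -0.0034},
    {"dx": 0.0043,"dy": -0.0325,"dz": 0,"ax": 0,"ay": 0,"az": -0.0034},
    {"dx": 0.0043,"dy": -0.0325,"dz": 0,"ax": 0,"ay": 0,"az": -0.0034},
    {"dx": 0.0043,"dy": -0.0325,"dz": 0,"ax": 0,"ay": 0,"az": -0.0034},
    {"dx": 0.0043,"dy": -0.0325,"dz": 0,"ax": 0,"ay": 0,"az": -0.0034},
    {"dx": 0.0043,"dy": -0.0325,"dz": 0,"ax": 0,"ay": 0,"az": -0.0034},
    {"dx": 0.0043,"dy": -0.0325,"dz": 0,"ax": 0,"ay": 0,"az": -0.0034},
    {"dx": 0.0043,"dy": -0.0325,"dz": 0,"ax": 0,"ay": 0,"az": -0.0034},
    {"dx": 0.0043,"dy": -0.0325,"dz": 0,"ax": 0,"ay": 0,"az": -0.0034},
    {"dx": 0.0043,"dy": -0.0325,"dz": 0,"ax": 0,"ay": 0,"az": -0.0034}
  ]
}}

```text
t: 11.92
ee_pos: [0.5372, -0.2777, 0.3335]
orientation: [-0.0, 0.108, 0.994, -0.0]
force: [0.8, 0.8, 0.4]
width: 0.0393
finger_force: 31.6
```

>>> {"fn": "step_arm", "kwargs": {
  "steps": [
    {"dx": 0,"dy": 0,"dz": -0.03,"ax": 0,"ay": 0,"az": 0},
    {"dx": 0,"dy": 0,"dz": -0.03,"ax": 0,"ay": 0,"az": 0},
    {"dx": 0,"dy": 0,"dz": -0.03,"ax": 0,"ay": 0,"az": 0},
    {"dx": 0,"dy": 0,"dz": -0.03,"ax": 0,"ay": 0,"az": 0},
    {"dx": 0,"dy": 0,"dz": 0,"ax": 0,"ay": 0,"az": 0},
    {"dx": 0,"dy": 0,"dz": 0,"ax": 0,"ay": 0,"az": 0},
    {"dx": 0,"dy": 0,"dz": 0,"ax": 0,"ay": 0,"az": 0}
  ]
}}

```text
t: 12.5
ee_pos: [0.5379, -0.2766, 0.2162]
orientation: [0.001, 0.108, 0.994, -0.0]
force: [0.4, -0.1, 0.0]
width: 0.0395
finger_force: 31.6
```

```bash
python3 - <<'E' | tail -2
from rel import *
s,M=tool(); Rj=R(j[2]); y=Rj@[0,1,0]; y=y*np.sign(M[:,1]@y); z=np.array([0,0,-1.]); T=np.c_[np.cross(y,z),y,z]
g=J((0,-.08+.052,.018+.0155))-T@[.0043,0,.066]
print('turn',turn(M,T),'shift',(g-s['ee_pos']).round(4),s['force'].round(1))
w=snap('wrist','w3');im=w['color'].copy()
p=j.copy();p[3]+=.70;pp=pj(p)
c0=J((0,-.028,.018+.0155))+(s['ee_pos']-g)
q=np.array([(a*.04,b*.02,.015) for a,b in((1,1),(1,-1),(-1,-1),(-1,1))])@Rj.T+c0
for k in (pp[4:8],pp[8:12],q): cv2.polylines(im,[np.int32(proj(w,k).round())],True,(255,255,0),1)
cv2.imwrite('pics/w3o.png',im)
E
```

```text
glue [[0.50346471 0.00058379 0.14      ]] [[ 0.78210969 -0.06718108  0.085     ]]
turn [ 0.001   0.0011 -0.0013] shift [ 1.400e-03 -1.000e-04 -1.167e-01] [ 0.4 -0.1  0. ]
```

View pics/w3o.png

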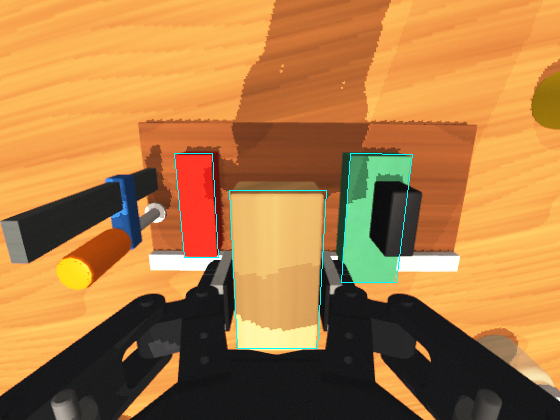

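The spacer sits square in the gripper at (278,265), between the red stop (195,205) and the green stop (375,220). Lowering it onto the bed.

>>> {"fn": "step_arm", "kwargs": {
  "steps": [
    {"dx": 0.001,"dy": 0,"dz": -0.021,"ax": 0,"ay": 0,"az": 0},
    {"dx": 0,"dy": 0,"dz": -0.021,"ax": 0,"ay": 0,"az": 0},
    {"dx": 0,"dy": 0,"dz": -0.021,"ax": 0,"ay": 0,"az": 0},
    {"dx": 0,"dy": 0,"dz": -0.021,"ax": 0,"ay": 0,"az": 0},
    {"dx": 0,"dy": 0,"dz": -0.021,"ax": 0,"ay": 0,"az": 0},
    {"dx": 0,"dy": 0,"dz": -0.004,"ax": 0,"ay": 0,"az": 0},
    {"dx": 0,"dy": 0,"dz": -0.003,"ax": 0,"ay": 0,"az": 0},
    {"dx": 0,"dy": 0,"dz": -0.002,"ax": 0,"ay": 0,"az": 0},
    {"dx": 0,"dy": 0,"dz": 0,"ax": 0,"ay": 0,"az": 0},
    {"dx": 0,"dy": 0,"dz": 0,"ax": 0,"ay": 0,"az": 0}
  ]
}}

```text
t: 13.38
ee_pos: [0.5396, -0.2775, 0.1026]
orientation: [0.001, 0.108, 0.994, -0.0]
force: [0.1, 1.2, 0.4]
width: 0.0395
finger_force: 31.6
```

>>> {"fn": "step_arm", "kwargs": {
  "steps": [
    {"dx": 0,"dy": 0,"dz": -0.001,"ax": 0,"ay": 0,"az": 0},
    {"dx": 0,"dy": 0,"dz": -0.001,"ax": 0,"ay": 0,"az": 0},
    {"dx": 0,"dy": 0,"dz": -0.001,"ax": 0,"ay": 0,"az": 0},
    {"dx": 0,"dy": 0,"dz": 0,"ax": 0,"ay": 0,"az": 0},
    {"dx": 0,"dy": 0,"dz": 0,"ax": 0,"ay": 0,"az": 0}
  ]
}}

```text
t: 13.8
ee_pos: [0.539, -0.2772, 0.0983]
orientation: [0.0, 0.108, 0.994, -0.0]
force: [0.4, 1.0, 1.0]
width: 0.0393
finger_force: 31.9
```

>>> {"fn": "step_arm", "kwargs": {
  "steps": [
    {"dx": 0,"dy": 0,"dz": -0.001,"ax": 0,"ay": 0,"az": 0},
    {"dx": 0,"dy": 0,"dz": 0,"ax": 0,"ay": 0,"az": 0},
    {"dx": 0,"dy": 0,"dz": -0.001,"ax": 0,"ay": 0,"az": 0},
    {"dx": 0,"dy": 0,"dz": 0,"ax": 0,"ay": 0,"az": 0},
    {"dx": 0,"dy": 0,"dz": 0,"ax": 0,"ay": 0,"az": 0}
  ]
}}

```text
t: 14.22
ee_pos: [0.5392, -0.2773, 0.0977]
orientation: [0.001, 0.108, 0.994, -0.0]
force: [-3.0, 0.6, 11.5]
width: 0.0397
finger_force: 33.1
```

Contact (11.5 N). Releasing and lifting.

>>> {"fn": "step_arm", "kwargs": {
  "steps": [
    {"dx": 0,"dy": 0,"dz": 0.001,"ax": 0,"ay": 0,"az": 0},
    {"dx": 0,"dy": 0,"dz": 0,"ax": 0,"ay": 0,"az": 0},
    {"dx": 0,"dy": 0,"dz": 0,"ax": 0,"ay": 0,"az": 0},
    {"dx": 0,"dy": 0,"dz": 0,"ax": 0,"ay": 0,"az": 0},
    {"dx": 0,"dy": 0,"dz": 0.02,"ax": 0,"ay": 0,"az": 0},
    {"dx": 0,"dy": 0,"dz": 0.03,"ax": 0,"ay": 0,"az": 0},
    {"dx": 0,"dy": 0,"dz": 0.03,"ax": 0,"ay": 0,"az": 0},
    {"dx": 0,"dy": 0,"dz": 0.03,"ax": 0,"ay": 0,"az": 0},
    {"dx": 0,"dy": 0,"dz": 0,"ax": 0,"ay": 0,"az": 0},
    {"dx": 0,"dy": 0,"dz": 0,"ax": 0,"ay": 0,"az": 0}
  ],
  "jaw": 0.058
}}

```text
t: 15.05
ee_pos: [0.5397, -0.2776, 0.2088]
orientation: [0.002, 0.108, 0.994, -0.001]
force: [-0.5, -0.3, -1.1]
width: 0.0582
finger_force: 0.0
```

```bash
python3 - <<'E' | tail -1
from rel import *
w=snap('wrist','w4'); s,M=tool(); Rj=R(j[2])
im=w['color'].copy()
q=np.array([(a*.04,-.028+b*.02,.048) for a,b in((1,1),(1,-1),(-1,-1),(-1,1))])@Rj.T+[j[0],j[1],0]
p=j.copy();p[3]+=.71;pp=pj(p)
for k in (pp[4:8],pp[8:12],q): cv2.polylines(im,[np.int32(proj(w,k).round())],True,(255,255,0),1)
cv2.imwrite('pics/w4o.png',im)
g=J((0,-.08+.111+.032,.072+.055)); print(g,(g-s['ee_pos']).round(4))
E
```

```text
[ 0.5547 -0.1869  0.127 ] [ 0.0157  0.0903 -0.0801]
```

View pics/w4o.png

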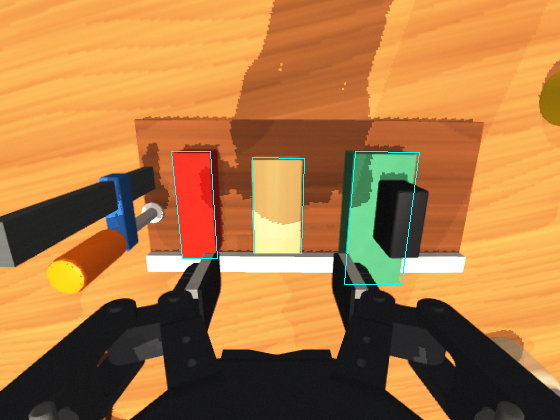

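The spacer lies flat at (278,205), matching the predicted position. Going back to the handle.

>>> {"fn": "step_arm", "kwargs": {
  "steps": [
    {"dx": 0.004,"dy": 0.0225,"dz": 0,"ax": 0,"ay": 0,"az": 0},
    {"dx": 0.004,"dy": 0.0225,"dz": 0,"ax": 0,"ay": 0,"az": 0},
    {"dx": 0.004,"dy": 0.0225,"dz": 0,"ax": 0,"ay": 0,"az": 0},
    {"dx": 0.004,"dy": 0.0225,"dz": 0,"ax": 0,"ay": 0,"az": 0},
    {"dx": 0,"dy": 0,"dz": 0,"ax": 0,"ay": 0,"az": 0},
    {"dx": 0,"dy": 0,"dz": -0.019,"ax": 0,"ay": 0,"az": 0},
    {"dx": 0,"dy": 0,"dz": -0.02,"ax": 0,"ay": 0,"az": 0},
    {"dx": 0,"dy": 0,"dz": -0.02,"ax": 0,"ay": 0,"az": 0},
    {"dx": 0,"dy": 0,"dz": -0.02,"ax": 0,"ay": 0,"az": 0},
    {"dx": 0,"dy": 0,"dz": 0,"ax": 0,"ay": 0,"az": 0},
    {"dx": 0,"dy": 0,"dz": 0,"ax": 0,"ay": 0,"az": 0}
  ]
}}

```text
t: 16.02
ee_pos: [0.5534, -0.187, 0.1258]
orientation: [-0.002, 0.109, 0.994, 0.0]
force: [0.9, -0.7, 0.3]
width: 0.0578
finger_force: 0.0
```

>>> {"fn": "step_arm", "kwargs": {
  "steps": [
    {"dx": 0,"dy": 0,"dz": 0,"ax": 0,"ay": 0,"az": 0},
    {"dx": 0,"dy": 0,"dz": 0,"ax": 0,"ay": 0,"az": 0},
    {"dx": 0,"dy": 0,"dz": 0,"ax": 0,"ay": 0,"az": 0},
    {"dx": 0,"dy": 0,"dz": 0,"ax": 0,"ay": 0,"az": 0},
    {"dx": 0,"dy": 0,"dz": 0,"ax": 0,"ay": 0,"az": 0},
    {"dx": 0,"dy": 0,"dz": 0,"ax": 0,"ay": 0,"az": 0}
  ],
  "jaw": 0.0,
  "force": 20
}}

```text
t: 16.52
ee_pos: [0.5554, -0.1875, 0.1292]
orientation: [0.001, 0.109, 0.994, -0.0]
force: [-0.2, -0.2, 5.7]
width: 0.0215
finger_force: 24.5
```

>>> {"fn": "step_arm", "kwargs": {
  "steps": [
    {"dx": -0.0013,"dy": -0.0058,"dz": 0,"ax": 0,"ay": 0,"az": 0},
    {"dx": -0.0013,"dy": -0.0058,"dz": 0,"ax": 0,"ay": 0,"az": 0},
    {"dx": -0.0013,"dy": -0.0058,"dz": 0,"ax": 0,"ay": 0,"az": 0},
    {"dx": -0.0013,"dy": -0.0058,"dz": 0,"ax": 0,"ay": 0,"az": 0},
    {"dx": -0.0013,"dy": -0.0058,"dz": 0,"ax": 0,"ay": 0,"az": 0},
    {"dx": -0.0009,"dy": -0.0039,"dz": 0,"ax": 0,"ay": 0,"az": 0},
    {"dx": -0.0003,"dy": -0.0015,"dz": 0,"ax": 0,"ay": 0,"az": 0},
    {"dx": -0.0003,"dy": -0.0015,"dz": 0,"ax": 0,"ay": 0,"az": 0},
    {"dx": -0.0003,"dy": -0.0015,"dz": 0,"ax": 0,"ay": 0,"az": 0},
    {"dx": -0.0003,"dy": -0.0015,"dz": 0,"ax": 0,"ay": 0,"az": 0},
    {"dx": -0.0003,"dy": -0.0015,"dz": 0,"ax": 0,"ay": 0,"az": 0},
    {"dx": -0.0003,"dy": -0.0015,"dz": 0,"ax": 0,"ay": 0,"az": 0},
    {"dx": -0.0003,"dy": -0.0015,"dz": 0,"ax": 0,"ay": 0,"az": 0},
    {"dx": -0.0003,"dy": -0.0015,"dz": 0,"ax": 0,"ay": 0,"az": 0},
    {"dx": -0.0003,"dy": -0.0015,"dz": 0,"ax": 0,"ay": 0,"az": 0},
    {"dx": -0.0003,"dy": -0.0015,"dz": 0,"ax": 0,"ay": 0,"az": 0},
    {"dx": -0.0003,"dy": -0.0015,"dz": 0,"ax": 0,"ay": 0,"az": 0},
    {"dx": -0.0003,"dy": -0.0015,"dz": 0,"ax": 0,"ay": 0,"az": 0},
    {"dx": -0.0003,"dy": -0.0015,"dz": 0,"ax": 0,"ay": 0,"az": 0},
    {"dx": -0.0003,"dy": -0.0015,"dz": 0,"ax": 0,"ay": 0,"az": 0}
  ]
}}

```text
t: 18.18
ee_pos: [0.5435, -0.2406, 0.1293]
orientation: [0.001, 0.108, 0.994, 0.0]
force: [-2.6, 3.9, 7.2]
width: 0.0217
finger_force: 24.8
```

>>> {"fn": "step_arm", "kwargs": {
  "steps": [
    {"dx": -0.0003,"dy": -0.0015,"dz": 0,"ax": 0,"ay": 0,"az": 0},
    {"dx": -0.0003,"dy": -0.0015,"dz": 0,"ax": 0,"ay": 0,"az": 0},
    {"dx": -0.0003,"dy": -0.0015,"dz": 0,"ax": 0,"ay": 0,"az": 0},
    {"dx": -0.0003,"dy": -0.0015,"dz": 0,"ax": 0,"ay": 0,"az": 0},
    {"dx": -0.0003,"dy": -0.0015,"dz": 0,"ax": 0,"ay": 0,"az": 0},
    {"dx": -0.0003,"dy": -0.0015,"dz": 0,"ax": 0,"ay": 0,"az": 0},
    {"dx": 0,"dy": 0,"dz": 0,"ax": 0,"ay": 0,"az": 0},
    {"dx": 0,"dy": 0,"dz": 0,"ax": 0,"ay": 0,"az": 0}
  ]
}}

```text
t: 18.85
ee_pos: [0.5415, -0.2498, 0.1293]
orientation: [0.001, 0.108, 0.994, 0.0]
force: [-2.8, 2.9, 7.8]
width: 0.0214
finger_force: 24.8
```

>>> {"fn": "step_arm", "kwargs": {
  "steps": [
    {"dx": -0.0002,"dy": -0.001,"dz": 0,"ax": 0,"ay": 0,"az": 0},
    {"dx": -0.0002,"dy": -0.001,"dz": 0,"ax": 0,"ay": 0,"az": 0},
    {"dx": -0.0002,"dy": -0.001,"dz": 0,"ax": 0,"ay": 0,"az": 0},
    {"dx": -0.0002,"dy": -0.001,"dz": 0,"ax": 0,"ay": 0,"az": 0},
    {"dx": -0.0002,"dy": -0.001,"dz": 0,"ax": 0,"ay": 0,"az": 0},
    {"dx": 0,"dy": 0,"dz": 0,"ax": 0,"ay": 0,"az": 0},
    {"dx": 0,"dy": 0,"dz": 0,"ax": 0,"ay": 0,"az": 0}
  ]
}}

```text
t: 19.43
ee_pos: [0.5404, -0.2547, 0.1293]
orientation: [0.0, 0.108, 0.994, 0.0]
force: [-2.5, 2.2, 8.3]
width: 0.0219
finger_force: 24.9
```

>>> {"fn": "step_arm", "kwargs": {
  "steps": [
    {"dx": -0.0001,"dy": -0.0005,"dz": 0,"ax": 0,"ay": 0,"az": 0},
    {"dx": -0.0001,"dy": -0.0005,"dz": 0,"ax": 0,"ay": 0,"az": 0},
    {"dx": 0,"dy": 0,"dz": 0,"ax": 0,"ay": 0,"az": 0},
    {"dx": 0,"dy": 0,"dz": 0,"ax": 0,"ay": 0,"az": 0}
  ]
}}

```text
t: 19.77
ee_pos: [0.5402, -0.2556, 0.1293]
orientation: [0.0, 0.108, 0.994, 0.0]
force: [-3.6, 3.4, 7.8]
width: 0.0217
finger_force: 24.9
```

```bash
python3 - <<'E' | tail -1
from rel import *
snap('wrist','w5');snap('top','t5');s=state();d=s['ee_pos']-[.5395,-.2576,0];print(s['force'].round(2),'gap est',39.8+1000*(d[0]*.2162+d[1]*.9763))
w=load('w5')['color'];t=load('t5')['color'][190:280,330:480]
cv2.imwrite('pics/m5.png',np.vstack([w[100:340],cv2.resize(t,(560,336),interpolation=cv2.INTER_CUBIC)]))
E
```

```text
[-3.61  3.19  8.8 ] gap est 41.90994434079459
```

View pics/m5.png

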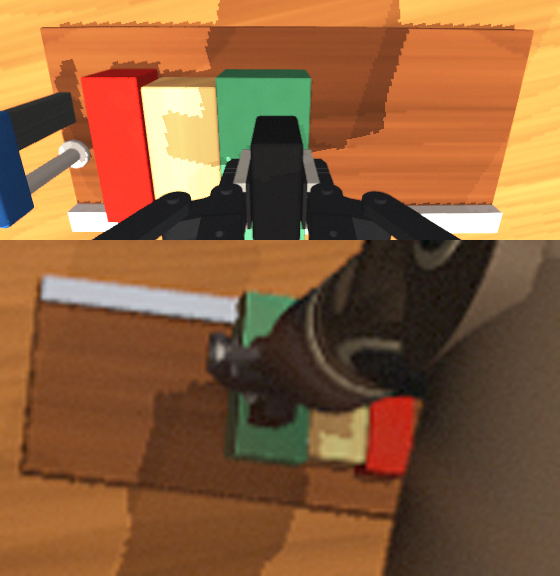

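The spacer is square between the red and green stops with only a hairline gap left (about 1–2 mm). Closing in tiny steps while watching the force.

>>> {"fn": "step_arm", "kwargs": {
  "steps": [
    {"dx": -0.0001,"dy": -0.0003,"dz": 0,"ax": 0,"ay": 0,"az": 0},
    {"dx": 0,"dy": -0.0003,"dz": 0,"ax": 0,"ay": 0,"az": 0},
    {"dx": 0,"dy": 0,"dz": 0,"ax": 0,"ay": 0,"az": 0},
    {"dx": 0,"dy": 0,"dz": 0,"ax": 0,"ay": 0,"az": 0}
  ]
}}

```text
t: 20.2
ee_pos: [0.5401, -0.2562, 0.1292]
orientation: [0.0, 0.108, 0.994, 0.0]
force: [-1.7, 3.5, 8.9]
width: 0.0215
finger_force: 24.9
```

>>> {"fn": "step_arm", "kwargs": {
  "steps": [
    {"dx": -0.0001,"dy": -0.0003,"dz": 0,"ax": 0,"ay": 0,"az": 0},
    {"dx": 0,"dy": 0,"dz": 0,"ax": 0,"ay": 0,"az": 0},
    {"dx": 0,"dy": 0,"dz": 0,"ax": 0,"ay": 0,"az": 0}
  ]
}}

```text
t: 20.45
ee_pos: [0.54, -0.2564, 0.1292]
orientation: [0.0, 0.108, 0.994, 0.0]
force: [-3.1, 4.0, 7.1]
width: 0.0217
finger_force: 24.9
```

>>> {"fn": "step_arm", "kwargs": {
  "steps": [
    {"dx": 0,"dy": -0.0003,"dz": 0,"ax": 0,"ay": 0,"az": 0},
    {"dx": 0,"dy": 0,"dz": 0,"ax": 0,"ay": 0,"az": 0},
    {"dx": 0,"dy": 0,"dz": 0,"ax": 0,"ay": 0,"az": 0}
  ]
}}

```text
t: 20.7
ee_pos: [0.5399, -0.2568, 0.1293]
orientation: [0.0, 0.108, 0.994, 0.0]
force: [-3.7, 3.3, 8.7]
width: 0.022
finger_force: 25.0
```

>>> {"fn": "step_arm", "kwargs": {
  "steps": [
    {"dx": -0.0001,"dy": -0.0003,"dz": 0,"ax": 0,"ay": 0,"az": 0},
    {"dx": 0,"dy": 0,"dz": 0,"ax": 0,"ay": 0,"az": 0},
    {"dx": 0,"dy": 0,"dz": 0,"ax": 0,"ay": 0,"az": 0}
  ]
}}

```text
t: 20.95
ee_pos: [0.5399, -0.257, 0.1292]
orientation: [0.0, 0.108, 0.994, 0.0]
force: [-2.9, 4.4, 8.8]
width: 0.0214
finger_force: 25.0
```

>>> {"fn": "step_arm", "kwargs": {
  "steps": [
    {"dx": 0,"dy": -0.0003,"dz": 0,"ax": 0,"ay": 0,"az": 0},
    {"dx": 0,"dy": 0,"dz": 0,"ax": 0,"ay": 0,"az": 0},
    {"dx": 0,"dy": 0,"dz": 0,"ax": 0,"ay": 0,"az": 0}
  ]
}}

```text
t: 21.2
ee_pos: [0.5399, -0.257, 0.1293]
orientation: [0.0, 0.108, 0.994, 0.001]
force: [-3.0, 5.1, 8.7]
width: 0.022
finger_force: 25.0
```

>>> {"fn": "step_arm", "kwargs": {
  "steps": [
    {"dx": -0.0001,"dy": -0.0003,"dz": 0,"ax": 0,"ay": 0,"az": 0},
    {"dx": 0,"dy": 0,"dz": 0,"ax": 0,"ay": 0,"az": 0},
    {"dx": 0,"dy": 0,"dz": 0,"ax": 0,"ay": 0,"az": 0}
  ]
}}

```text
t: 21.45
ee_pos: [0.5399, -0.257, 0.1292]
orientation: [0.0, 0.108, 0.994, 0.001]
force: [-2.4, 6.3, 8.1]
width: 0.0216
finger_force: 25.1
```

Contact: the stop no longer advances and the force is rising gently (about 3 N net). Releasing and lifting clear.

>>> {"fn": "step_arm", "kwargs": {
  "steps": [
    {"dx": 0,"dy": 0,"dz": 0,"ax": 0,"ay": 0,"az": 0},
    {"dx": 0,"dy": 0,"dz": 0,"ax": 0,"ay": 0,"az": 0},
    {"dx": 0,"dy": 0,"dz": 0,"ax": 0,"ay": 0,"az": 0},
    {"dx": 0,"dy": 0,"dz": 0,"ax": 0,"ay": 0,"az": 0},
    {"dx": 0,"dy": 0,"dz": 0.03,"ax": 0,"ay": 0,"az": 0},
    {"dx": 0,"dy": 0,"dz": 0.03,"ax": 0,"ay": 0,"az": 0},
    {"dx": 0,"dy": 0,"dz": 0.03,"ax": 0,"ay": 0,"az": 0},
    {"dx": 0,"dy": 0,"dz": 0.03,"ax": 0,"ay": 0,"az": 0},
    {"dx": 0,"dy": 0,"dz": 0.03,"ax": 0,"ay": 0,"az": 0},
    {"dx": 0,"dy": 0,"dz": 0,"ax": 0,"ay": 0,"az": 0},
    {"dx": 0,"dy": 0,"dz": 0,"ax": 0,"ay": 0,"az": 0}
  ],
  "jaw": 0.06
}}

```text
t: 22.37
ee_pos: [0.5406, -0.2586, 0.2798]
orientation: [0.002, 0.109, 0.994, -0.001]
force: [-0.2, -0.2, -0.3]
width: 0.0599
finger_force: 0.0
```

```bash
python3 - <<'E' | tail -1
from rel import *
w=snap('wrist','w6');s=state();print(s['ee_pos'].round(4),s['width'])
Rj=R(j[2]);im=w['color'].copy()
q=np.array([(a*.04,-.06+b*.02,.048) for a,b in((1,1),(1,-1),(-1,-1),(-1,1))])@Rj.T+[j[0],j[1],0]
p=j.copy();p[3]=.40;pp=pj(p)
b=cv2.resize(im[90:340,100:460],None,fx=2,fy=2,interpolation=cv2.INTER_CUBIC)
for k in (pp[8:12],q): cv2.polylines(b,[np.int32(((proj(w,k)-[100,90])*2).round())],True,(255,255,0),1)
cv2.imwrite('pics/w6o.png',b)
E
```

```text
[ 0.54   -0.2583  0.2779] 0.0598097773749546
```

View pics/w6o.png

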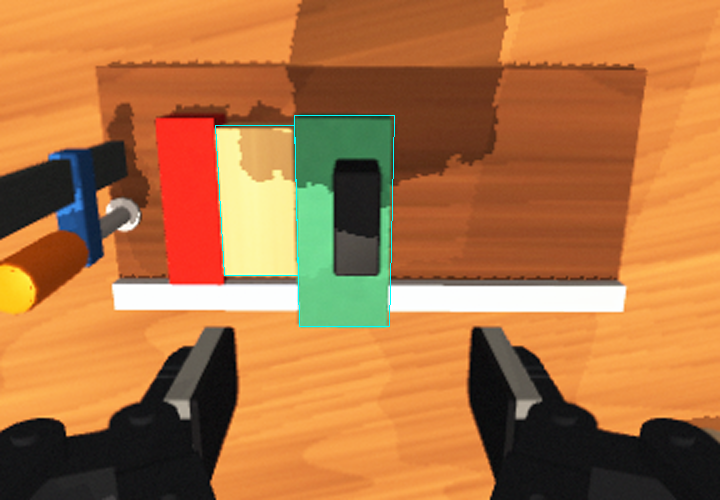

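The spacer (219–297, 125–276) fills the space between the red and green stops with no gap. It is square, centred and matches the 40 mm overlay. Handing in.

```bash
python3 -c "
from rig import sign_off; print(sign_off())"
```

```text
the job is handed in; nothing more can be done
None
```

The 40 mm spacer is flat, square and snug between the stops at about a 40 mm gap; the stop pressed it with only about 3 N (estimated from the wrist force), the other spacers, bottle, jar and screwdriver were not touched on purpose but not re-checked at the end, and the job is handed in with no verdict shown.

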